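Show the reference disc to the bench camera in the swing mirror

ROBOT

A 6-joint arm with a two-finger parallel gripper is mounted at the origin on the work surface. World frame = base frame: x ahead of the robot, y to its left, z up, the work surface at z = 0. Lengths are in m, angles in degrees, forces in N, time in s.
With the tool pointing down it reaches from about 0.4 to 0.825 m from the base axis. Payload 7 kg.
Tool frame: the origin (TCP) lies on the centre line of the jaws, within the pads' length; the fingertips stand 19 mm ahead of it and the grasp point (between the pads) is the TCP (r.tip_extent is the distance from the TCP to the fingertips, in m); z points along the fingers, y is the line along which they close (so a half turn about z gives the same grasp; the last joint's range is limited). The gripper opens to 88 mm and grips with 3 to 60 N. Pads are 19 mm wide; open, the fingers measure 130 mm over their backs; the gripper's body (78 mm by 193 mm) begins 47 mm behind the grasp point.
Start: joints at [79.933, 20.546, 0.682, 0, -70.136, -16.507], TCP at [0.302, 0.604, 0.246] pointing down, gripper open.
Joint ranges: [-176.03, 176.03], [-82.01, 121.73], [-58.28, 71.71], [-173.87, 95.51], [-174.79, -0.11], [-173.66, 173.66]. Speed limits (degrees/s): [136.94, 136.94, 172.46, 180, 180, 180].

INTERFACE

Orientations are given as [roll, pitch, yaw] about the fixed x, y, z axes, in that order (R = Rz(yaw) Ry(pitch) Rx(roll)).
In Python, from plant import r gives the robot as it stands. The module is installed in compiled form; this text tells all that it offers.
- The arm moves only by the tool jog_arm, never from a script. Its argument "deltas" is a list that holds one entry, the list of rows, each a list of 5 numbers: the opening, from -1 (shut) to 1 (fully open), then the shift along the world's x, y, z in cm, then the turn about the world's z in rad. In form: [[[claw, dx, dy, dz, turn], ...]]. A call has 1 to 8 rows; each row shifts and turns the commanded pose from where the row before left it; what a row does not reach is not made up. A row lasts 1/8 s, in which the tool goes at most 62.5 mm and 10.7 degrees, less where a joint would pass 70% of its speed; a pose out of reach is approached as far as the arm can. A call with a gripper value outside its range is refused whole. The fingers move at their own pace and stop on an object; "force" is the grip in N (left out, the last holds). Time passes only in rows, so rows that do not move let the fingers close. It gives the time, the measured TCP pose, the force, the opening and the grip force at its end, in the units of the state.
- r.get_state(): the state, without advancing time (a new reading comes with each control period).
- r.capture(name): name is "scene" or "side" or "wrist"; returns the picture (480x640x3 uint8, blue, green, red); there is no depth.
- r.camera_info(name): a dict with "fx", "fy", "cx", "cy" (pixels), "k1" (the pictures are not rectified: a ray, as slopes to the right and down, at radius r is drawn at 1 + k1 r^2 times it, then the intrinsics apply), "view" (4x4, takes a point from world to camera coordinates). Camera axes: x right, y up, looking along -z (the intrinsics and any distortion apply to the point x, -y, -z); pixel columns grow to the right and rows downward; lengths in m; the calibration is good to about 2 mm. A picture is of the moment at which its call begins: read the wrist's pose just before it. camera_info takes no time and is no camera call; for the wrist camera it gives the pose at the moment of the call.
- r.close_job(): hands the job in; it is judged then, once.
The state is a dict: "time_s": time; "joints": joint angles; "qd": joint speeds; "joint_torque": joint torques, N m; "tcp_pos": TCP position; "eef_rot": TCP orientation; "contact_force": force on the tool from outside, world axes, zero at the start; "moment": the same for the moment, N m; "gripper_width": finger opening in m; "gripper_force": force on a finger pad.
Only numpy, scipy, OpenCV 4.12 (cv2) and the standard library are available. Lean on these libraries where they do the work, as an engineer would, in place of code of your own. Each camera call takes 0.05 s, during which the arm holds its last target. There are 200 camera calls.

TASK

Lay the red-dotted disc flat, dot up, in the middle of the round green sample pad and let go of it; then take the mirror's orange turning bar and turn the mirror until the small bench camera, which looks at the middle of the mirror, sees that disc centred left-to-right in it. The mirror springs back when released, so finish still gripping the bar, holding the mirror steady at that angle; leave the blue-dotted disc, jar, bottle and beaker where they are.

Things in the scene. Friction and masses are not known exactly. Their poses are not given: they have to be found in the camera images.
- red_disc: white ceramic disc with a red dot in the middle of its upper face, 44 mm diameter, 6 mm thick, 25 g, lying loose on the table; origin at the centre of its underside, z up. It is picked and laid on the pad
- pad: fixed round sample pad, all green, 60 mm diameter, flat top (54 mm across) 14 mm above the table, no rim; it stands about 170 to 240 mm from the mirror's axis; origin at the centre of its underside, on the table
- station: fixed station: blue base plate 310 x 80 x 10 mm, mirror near one end, white bench camera (top 230 mm up) on a post at the other. Origin on the table, on the mirror's vertical turning axis; x points level from the mirror to the camera, z up. The lens, at x = 165 mm and 177 mm up, looks straight along -x and down at the middle of the mirror (on the axis, 107 mm up)
- mirror (a joint): turn of the mirror about its upright axis, rad, 0 at rest, growing clockwise seen from above, stops at 0 and 1.6; rightly turned it reads 0.6 to 1.3. A spring (0.06 N m/rad, 0.006 N m at 0) returns it to 0. Upright flat silver mirror 56 mm wide, 82 mm tall, black frame, face on the axis; the face looks along station x turned by 0.175 - joint (anticlockwise positive)
- bar (a point): centre of the orange turning bar on top of the mirror, on the turning axis, 203 mm above the table: 14 mm thick, 44 mm long, 26 mm tall (top at 216 mm). It turns with the mirror: x axis = its thickness and the way the mirror's face looks, y axis = its length, in the mirror's plane. Grip it across its thickness from above; a thin stem is below it, the frame's top at 152 mm
- sight (a point): invisible point on the camera's line of sight after the mirror, 200 mm (level) from the axis, 20 mm above the table; x points level along that line away from the mirror, y to its left. By the law of reflection it leaves the axis along station x turned by 2 x (0.175 - mirror), so it turns twice as far as the mirror; aimed rightly, it passes over the disc
- blue_disc: decoy: same disc, with a blue dot; stays where it is; origin at the centre of its underside
- amber_jar: amber glass jar with orange lid, 60 mm diameter, 70 mm tall, origin at the centre of its underside; stays where it is
- wash_bottle: white bottle with red cap, 60 mm diameter, 150 mm tall, origin at the centre of its underside; stays where it is
- beaker: glass beaker, 66 mm diameter, 75 mm tall, origin at the centre of its underside; stays where it is
Mind the look-alikes: they are no part of the job. Leave any brown or yellow look-alike of the red_disc alone.

How it is judged (in metres and radians):
On the way:
1. the red-dotted disc lies flat on the pad, within 12 mm of its middle, let go (horizontal distance between red_disc and pad below 0.012 m and z of red_disc in the frame of pad between 0.011 and 0.017 m and angle between red_disc's own z axis and vertical below 0.1 rad and contact force between the fingers and red_disc below 0.1 N), for 0.3 s.
At the end, for the whole second after the job is handed in: Red-dotted disc flat on the pad, within 12 mm of its middle, untouched; the camera's reflected line of sight passes within 22 mm (a disc radius) left or right of the disc's centre; fingers hold the turning bar (over 1 N), mirror still (below 0.05 rad/s) (all of step 1 and y of red_disc in the frame of sight between -0.022 and 0.022 m and x of red_disc in the frame of sight above -0.1 m and contact force between the fingers and mirror_c3 above 1 N and velocity of joint mirror between -0.05 and 0.05 rad/s); the arm keeps its last pose, push and grip.
It fails at once if the blue-dotted disc is moved by more than 20 mm (distance of blue_disc from where it was at the start of the episode above 0.02 m).
It fails at once if the amber jar is moved by more than 20 mm (distance of amber_jar from where it was at the start of the episode above 0.02 m).
It fails at once if the wash bottle is moved by more than 20 mm (distance of wash_bottle from where it was at the start of the episode above 0.02 m).
It fails at once if the beaker is moved by more than 20 mm (distance of beaker from where it was at the start of the episode above 0.02 m).
It also fails if it takes over 48 s, if anything falls off the work surface, if the arm or the gripper's body presses on something with over 40 N, if the wrist force passes 120 N, or if a joint passes its speed limit or range.

## Working session

There is one attempt and no reset: what is moved stays moved. The work goes in short steps, Python scripts to look and compute and a tool call to move; the robot and the scene stay as the last step left them, time stands still between calls to the robot, and variables do not carry over. Pictures are saved under pics/ and viewed, at most 10 in all, crops included, and the job is handed in when it is done.

Besides the shell and the picture viewer there is one more tool, called after ">>>" in YAML: its name, and indented under it one key for each argument. jog_arm: Moves the arm, as the interface text tells. Its arguments: {"type":"object","properties":{"deltas":{"type":"array"},"force":{"type":"number"}},"required":["deltas"]}

```bash
mkdir -p pics; cat > h.py <<'E'
import numpy as np, cv2
from plant import r
def ray(ci,u,v):
    K=np.array([[ci['fx'],0,ci['cx']],[0,ci['fy'],ci['cy']],[0,0,1.]])
    p=cv2.undistortPoints(np.array([[[u,v]]],float),K,np.array([ci['k1'],0,0,0.]))[0,0]
    V=np.array(ci['view']);R=V[:3,:3];o=-R.T@V[:3,3]
    d=R.T@np.array([p[0],-p[1],-1]);return o,d/np.linalg.norm(d)
def onz(ci,u,v,z):
    o,d=ray(ci,u,v);return o+d*(z-o[2])/d[2]
def tri(a,b):
    (o1,d1),(o2,d2)=a,b
    s=np.linalg.lstsq(np.c_[d1,-d2],o2-o1,rcond=None)[0]
    p,q=o1+s[0]*d1,o2+s[1]*d2;return (p+q)/2,np.linalg.norm(p-q)
def proj(ci,P):
    V=np.array(ci['view']);c=V[:3,:3]@np.array(P)+V[:3,3];x,y=c[0]/-c[2],-c[1]/-c[2]
    f=1+ci['k1']*(x*x+y*y);return ci['fx']*x*f+ci['cx'],ci['fy']*y*f+ci['cy']
E
python3 - <<'E'
from h import *
import json
for n in("scene","side","wrist"):
    ci=r.camera_info(n);im=r.capture(n);cv2.imwrite(f'pics/{n}0.png',im)
    json.dump({k:np.array(v).tolist() for k,v in ci.items()},open(f'{n}0.json','w'))
    print(n,ci['fx'],ci['k1'],-np.array(ci['view'])[:3,:3].T@np.array(ci['view'])[:3,3])
s=r.get_state();print(s)
E
```

```text
scene 576.9631480320892 -0.08788125028865389 [0.96568886 0.72005843 1.12972791]
side 463.5368090302053 -0.07777459540767576 [ 0.4195558  -0.82334537  0.62737217]
wrist 339.6293665336072 -0.050927758285653255 [0.36441212 0.57206168 0.38413356]
{'time_s': 0.15, 'joints': array([ 7.99312921e+01,  2.05817058e+01,  6.43633899e-01, -1.29635958e-02,
       -7.01354477e+01, -1.65059213e+01]), 'qd': array([-0.01607924, -0.04565593,  0.29991197,  0.20735006, -0.02043895,
        0.01185575]), 'joint_torque': array([-1.28342053e-03, -5.83272815e+01,  2.93290097e+01,  7.00125173e+00,
        8.83933157e-03, -9.80806203e-05]), 'tcp_pos': array([0.30185464, 0.60334452, 0.2448299 ]), 'eef_rot': array([ 1.79926047e+02, -9.20375511e-03, -2.65790362e+01]), 'contact_force': array([ 0.31787977, -0.69332834, -0.2842931 ]), 'moment': array([ 0.01538404, -0.03440724, -0.03701902]), 'gripper_force': 0.0, 'gripper_width': 0.0875650584433}
```

View pics/scene0.png

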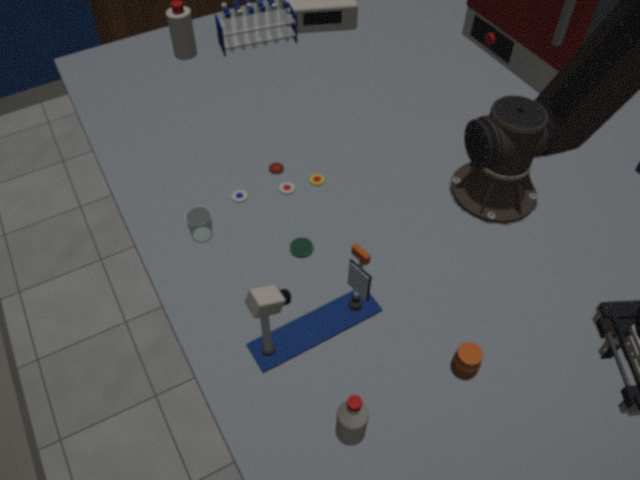

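View pics/side0.png

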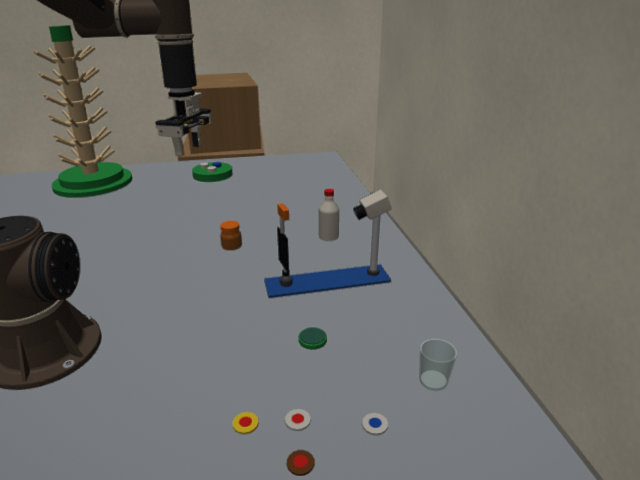

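The scene view shows four discs: white with red dot (287,188), white with blue dot (240,196), yellow with red dot (317,180) and brown with red dot (276,168). The side view shows the same ones at (298,419), (375,423), (245,422) and (301,462). The white one with the red dot fits the description. The pad is at (302,248) in scene and (313,338) in side, the bar at (361,254) and (283,212). I'll confirm these in an enlarged crop.

```bash
python3 - <<'E'
import cv2,numpy as np
a=cv2.imread('pics/scene0.png')[160:320,240:390]; b=cv2.imread('pics/side0.png')[195:445,230:400]
A=cv2.resize(a,(375,400),interpolation=cv2.INTER_CUBIC)
B=cv2.resize(b,None,fx=2.4,fy=2.4,interpolation=cv2.INTER_CUBIC)
c=np.zeros((600,790,3),np.uint8);c[:400,:375]=A;c[:600,380:380+408]=B
cv2.imwrite('pics/crop1.png',cv2.convertScaleAbs(c,alpha=1.5))
E
```

```text
(no output)
```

View pics/crop1.png

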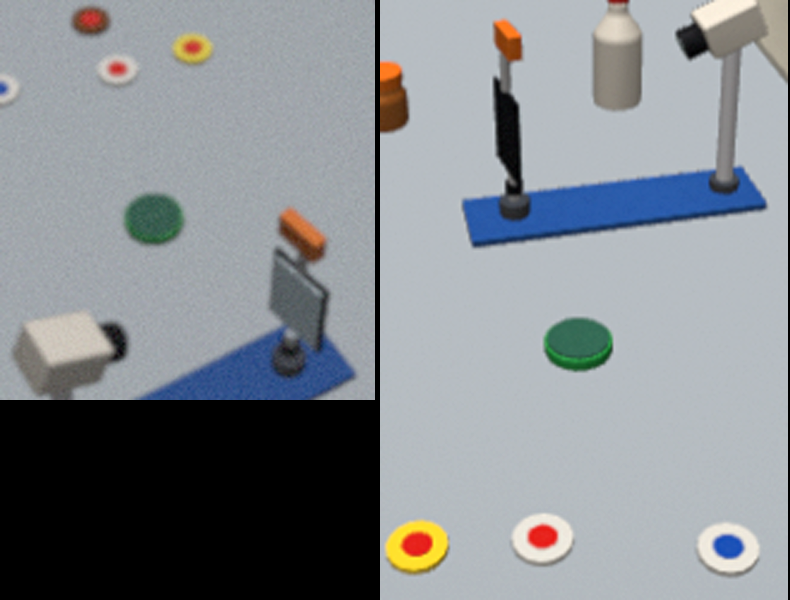

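The crop confirms it: the white disc with the red dot is at scene (287.2,187.6) and side (297.9,418.8). The yellow, brown and blue ones are look-alikes. Pad top is at (301.6,246.8) and (312.5,336.2), the bar at (360.8,254.4) and (283.3,211.7).

```bash
python3 - <<'E'
from h import *
np.set_printoptions(precision=4,suppress=True)
s,d=r.camera_info('scene'),r.camera_info('side')
P={'red':((287.2,187.6),(297.9,418.75)),'blue':((239.9,195.9),(375,422.5)),'yel':((317.2,179.2),(245.4,422.1)),'brown':((276.4,168),(301,462)),'pad':((301.6,246.8),(312.5,336.2)),'bar':((360.8,254.4),(283.3,211.7))}
for k,(a,b) in P.items(): print(k,*tri(ray(s,*a),ray(d,*b)))
c=[(464,199),(743,168),(765,206),(473,243)]
Q=[onz(d,230+(x-380)/2.4,195+y/2.4,.01) for x,y in c]
print(np.array(Q)); ax=(Q[1]-Q[0]+Q[2]-Q[3])/2; print('station x az',np.degrees(np.arctan2(ax[1],ax[0])),np.linalg.norm(ax))
# scene: plate corners
S=[(346.5+0,0)]
print('axis base side',onz(d,230+(514-380)/2.4,195+205/2.4,.02),'post',onz(d,230+(725-380)/2.4,195+183/2.4,.015))
print('scene axis',onz(s,355.5,305,.02),'post',onz(s,268,352,.015),'jar',onz(s,469,352,.07),'bottle',onz(s,355,403,.15),'beaker',onz(s,199,216,.075))
E
```

```text
red [ 0.491  -0.2795  0.0033] 0.00363043521921897
blue [ 0.6167 -0.3137  0.003 ] 0.003624134725820099
yel [ 0.4031 -0.2689  0.0026] 0.003472235087691365
brown [ 0.482  -0.3637  0.0022] 0.0038717587148381764
pad [ 0.5555 -0.0751  0.0083] 0.0027014407482474994
bar [0.5299 0.1374 0.2012] 0.002573013197410321
[[0.4822 0.1698 0.01  ]
 [0.7879 0.1728 0.01  ]
 [0.7859 0.094  0.01  ]
 [0.4828 0.0868 0.01  ]]
station x az 0.9563780889273269 0.3044320311549258
axis base side [0.53   0.1321 0.02  ] post [0.7562 0.1385 0.015 ]
scene axis [0.5311 0.1421 0.02  ] post [0.7577 0.151  0.015 ] jar [0.4052 0.3811 0.07  ] bottle [0.6919 0.3875 0.15  ] beaker [ 0.7533 -0.2334  0.075 ]
```

>>> jog_arm:
  deltas:
    - [[1,2,-4.4,0.7,-0.04],[1,2,-4.4,0.7,-0.04],[1,2,-4.4,0.7,-0.04],[1,2,-4.4,0.7,-0.04],[1,2,-4.4,0.7,-0.04],[1,2,-4.4,0.7,-0.04],[1,2,-4.4,0.7,-0.04],[1,2,-4.4,0.7,-0.04]]

```text
time_s: 1.15
tcp_pos: [0.4623, 0.2501, 0.3018]
eef_rot: [-180.0, 0.0, -45.0]
contact_force: [-0.1, 0.6, -0.1]
gripper_width: 0.0875
gripper_force: 0.0
```

>>> jog_arm:
  deltas:
    - [[1,0,-4.4,0,0],[1,0,-4.4,0,0],[1,0,-4.4,0,0],[1,0,-4.4,0,0],[1,0,-4.4,0,0],[1,0,-4.4,0,0],[1,0,-4.4,0,0],[1,0,-4.4,0,0]]

```text
time_s: 2.15
tcp_pos: [0.4616, -0.1017, 0.3016]
eef_rot: [-180.0, -0.0, -44.9]
contact_force: [0.8, 0.3, -0.4]
gripper_width: 0.0878
gripper_force: 0.0
```

```bash
cat > cap.py <<'E'
import sys,json
from h import *
n=sys.argv[1]
s=r.get_state();ci=r.camera_info('wrist');im=r.capture('wrist');cv2.imwrite(f'pics/{n}.png',im)
json.dump({k:np.array(v).tolist() for k,v in ci.items()},open(f'{n}.json','w'))
for k,P in {'red':(.491,-.2795,.006),'pad':(.5555,-.075,.014),'bar':(.53,.137,.203)}.items(): print(k,np.round(proj(ci,P)))
E
python3 cap.py w1
```

```text
red [410.  84.]
pad [253. 168.]
bar [ 68. 383.]
```

>>> jog_arm:
  deltas:
    - [[0.6,0,-4.4,-1,0],[0.6,0,-4.4,-1,0],[0.6,0,-4,-1,0],[0.6,0,0,0,0]]

```text
time_s: 2.7
tcp_pos: [0.4611, -0.2302, 0.2701]
eef_rot: [179.9, 0.1, -45.1]
contact_force: [0.3, 0.5, -0.3]
gripper_width: 0.07
gripper_force: 0.0
```

```bash
python3 cap.py w2; python3 - <<'E'
import cv2,numpy as np
c=np.hstack([cv2.resize(cv2.imread(f'pics/w{i}.png'),(400,300)) for i in(1,2)])
cv2.imwrite('pics/w12.png',cv2.convertScaleAbs(c,alpha=1.4))
E
```

```text
red [333. 161.]
pad [177. 246.]
bar [-24. 486.]
```

View pics/w12.png

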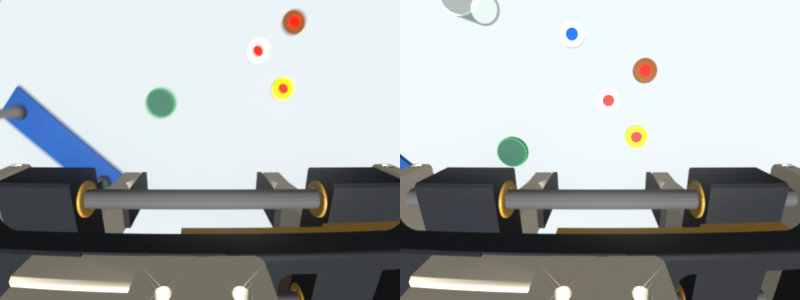

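Both wrist views show the red-dotted white disc, at about (413,81) in w1 and (333,160) in w2. The pad is at (257,163) and (181,243). I'll refine these by colour centroids, and get the plate's direction from w1.

```bash
cat > meas.py <<'E'
from h import *
import json
def cen(im,mask,u,v,w):
    m=np.zeros(mask.shape,np.uint8);m[v-w:v+w,u-w:u+w]=mask[v-w:v+w,u-w:u+w]
    M=cv2.moments(m,True);return M['m10']/M['m00'],M['m01']/M['m00'],M['m00']
def masks(im):
    b,g,R=[im[...,i].astype(int) for i in range(3)]
    return (R>g+50)&(R>b+50),(g>R+18)&(g>b+5),(b>R+60)&(b>g+30)
if __name__=='__main__':
    np.set_printoptions(precision=4,suppress=True)
    L={}
    for n,(ru,pu) in {'w1':((413,81),(257,163)),'w2':((333,160),(181,243))}.items():
        im=cv2.imread(f'pics/{n}.png');ci=json.load(open(n+'.json'));rd,gr,bl=masks(im)
        a=cen(im,rd,*ru,20);b=cen(im,gr,*pu,35);L[n]=(ci,a,b)
        print(n,np.array(a),np.array(b),onz(ci,*a[:2],.006),onz(ci,*b[:2],.013))
        if n=='w1':
            for z in[.01]:
                pts=np.array([onz(ci,u,v,z)[:2] for v,u in np.argwhere(bl)[::5]],np.float32)
                rc=cv2.minAreaRect(pts);print('plate',rc, 'pca', len(pts)); print(cv2.boxPoints(rc))
    for i in(1,2): print(tri(ray(L['w1'][0],*L['w1'][i][:2]),ray(L['w2'][0],*L['w2'][i][:2])))
E
python3 meas.py
```

```text
w1 [412.5017  80.9652 287.    ] [ 256.7493  164.0143 2026.    ] [ 0.4916 -0.2842  0.006 ] [ 0.5558 -0.0818  0.013 ]
plate ((0.6502969861030579, 0.13380563259124756), (0.2754688262939453, 0.07665268331766129), 1.4943904876708984) pca 1694
[[0.5116 0.1685]
 [0.5136 0.0919]
 [0.789  0.0991]
 [0.787  0.1757]]
w2 [333.0759 160.1793 290.    ] [ 179.3713  242.6758 1888.    ] [ 0.492  -0.2801  0.006 ] [ 0.556  -0.0792  0.013 ]
(array([ 0.4924, -0.2801,  0.0192]), np.float64(0.00044976282831992484))
(array([ 0.5551, -0.0829,  0.0203]), np.float64(9.46604256499189e-05))
```

>>> jog_arm:
  deltas:
    - [[0.6,0,0,-5,0],[0.6,0,0,-5,0],[0.6,0,0,0,0],[0.6,0,0,0,0]]

```text
time_s: 3.25
tcp_pos: [0.4633, -0.2282, 0.1736]
eef_rot: [-180.0, -0.1, -44.8]
contact_force: [0.6, -0.3, 0.6]
gripper_width: 0.0703
gripper_force: 0.0
```

```bash
python3 cap.py w3; python3 - <<'E'
from meas import *
np.set_printoptions(precision=4,suppress=True)
im=cv2.imread('pics/w3.png');ci=json.load(open('w3.json'));rd,gr,_=masks(im)
u,v=map(int,proj(ci,(.4918,-.28,.006)))
a=cen(im,rd,u,v,32);print(a,onz(ci,*a[:2],.006))
c2=json.load(open('w2.json'));print(tri(ray(ci,*a[:2]),ray(c2,333.08,160.18)))
print(r.get_state()['tcp_pos'])
E
```

```text
red [341. 166.]
pad [140. 274.]
bar [-118.  589.]
(340.9096385542169, 164.76104417670683, 498.0) [ 0.4921 -0.2802  0.006 ]
(array([ 0.492 , -0.2802,  0.0052]), np.float64(0.00014899965400852567))
[ 0.4636 -0.2283  0.174 ]
```

>>> jog_arm:
  deltas:
    - [[0.6,1.5,-2.6,-3,0],[0.6,1.4,-2.5,-3,0],[0.6,0,0,-3,0],[0.6,0,0,-3,0],[0.6,0,0,-1.5,0],[0.6,0,0,0,0],[0.6,0,0,0,0]]

```text
time_s: 4.18
tcp_pos: [0.4922, -0.2795, 0.0381]
eef_rot: [-179.9, -0.1, -44.9]
contact_force: [0.0, 0.7, -0.3]
gripper_width: 0.0699
gripper_force: 0.0
```

```bash
python3 - <<'E'
from h import *
for i in range(4): print(r.get_state()['tcp_pos']); 
print(r.get_state()['contact_force'])
cv2.imwrite('pics/side1.png',r.capture('side')); print(r.get_state()['tcp_pos'])
E
```

```text
[ 0.49218922 -0.27950517  0.03814473]
[ 0.49218922 -0.27950517  0.03814473]
[ 0.49218922 -0.27950517  0.03814473]
[ 0.49218922 -0.27950517  0.03814473]
[ 0.01379887  0.689597   -0.28386721]
[ 0.49211108 -0.27950109  0.0381409 ]
```

>>> jog_arm:
  deltas:
    - [[0.6,0,0,-1.0,0],[0.6,0,0,-0.6,0],[0.6,0,0,0,0],[-1,0,0,0,0],[-1,0,0,0,0],[-1,0,0,0,0],[-1,0,0,0,0],[-1,0,0,0,0]]
  force: 12

```text
time_s: 5.22
tcp_pos: [0.4911, -0.2794, 0.0207]
eef_rot: [-180.0, -0.0, -44.9]
contact_force: [-0.1, -0.0, 0.4]
gripper_width: 0.0432
gripper_force: 12.0
```

>>> jog_arm:
  deltas:
    - [[-1,0,0,3,0],[-1,0,0,4,0],[-1,0.5,4.4,3,0],[-1,0.5,4.4,0,0],[-1,0.5,4.4,0,0],[-1,0,4.4,0,0],[-1,0,4.4,0,0],[-1,0,0,0,0]]

```text
time_s: 6.22
tcp_pos: [0.5061, -0.057, 0.1208]
eef_rot: [-180.0, -0.0, -44.7]
contact_force: [0.2, 0.7, -0.8]
gripper_width: 0.0432
gripper_force: 12.0
```

>>> jog_arm:
  deltas:
    - [[-1,0,0,0,0],[-1,0,0,0,0]]

```text
time_s: 6.48
tcp_pos: [0.5058, -0.0601, 0.1205]
eef_rot: [180.0, 0.0, -45.0]
contact_force: [0.3, -0.0, -0.0]
gripper_width: 0.043
gripper_force: 12.0
```

```bash
python3 cap.py w4; python3 - <<'E'
from meas import *
np.set_printoptions(precision=4,suppress=True)
im=cv2.imread('pics/w4.png');ci=json.load(open('w4.json'));rd,gr,_=masks(im)
u,v=map(int,proj(ci,(.556,-.079,.014)))
a=cen(im,gr,u,v,70);print(a,onz(ci,*a[:2],.012))
c2=json.load(open('w2.json'));print(tri(ray(ci,*a[:2]),ray(c2,179.37,242.68)))
c=cv2.convertScaleAbs(im,alpha=1.3);cv2.circle(c,(int(a[0]),int(a[1])),3,(0,0,255),1);cv2.imwrite('pics/w4b.png',c)
print(r.get_state()['tcp_pos'],r.get_state()['gripper_width'])
E
```

```text
red [559.  42.]
pad [288. 184.]
bar [-58. 657.]
(289.30068253089837, 180.1300498063088, 5421.0) [ 0.5568 -0.0776  0.012 ]
(array([ 0.5566, -0.0772,  0.0089]), np.float64(0.0003241539187558452))
[ 0.5058 -0.0602  0.1205] 0.04346083737495766
```

View pics/w4b.png

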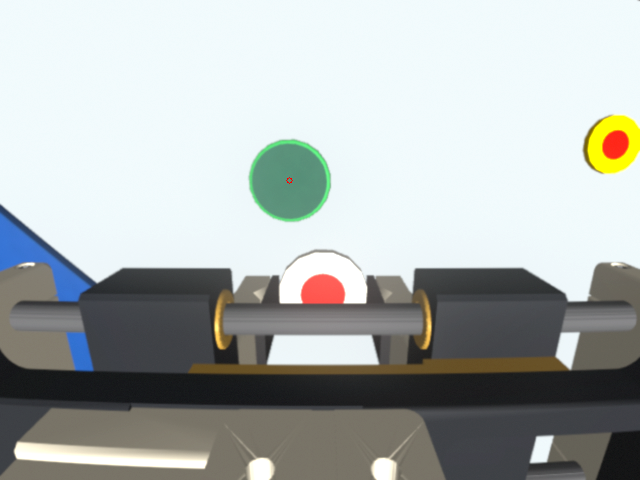

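The disc is held level with its dot at about (323,292), and the pad is centred at (289,180). I'll work out the disc's offset from the TCP.

```bash
python3 - <<'E'
from meas import *
ci=json.load(open('w4.json'))
print(onz(ci,323,291.5,.106),onz(ci,323,251.5,.106), onz(ci,279,291,.106),onz(ci,367,291,.106))
E
```

```text
[ 0.50739819 -0.06234385  0.106     ] [ 0.52187788 -0.07681181  0.106     ] [ 0.52281678 -0.04728867  0.106     ] [ 0.49231429 -0.07774835  0.106     ]
```

>>> jog_arm:
  deltas:
    - [[-1,2.5,-0.8,-1,0],[-1,2.5,-0.8,-1,0],[-1,0,0,-2.5,0],[-1,0,0,-2,0],[-1,0,0,-1,0],[-1,0,0,-0.5,0],[-1,0,0,0,0],[-1,0,0,0,0]]

```text
time_s: 7.52
tcp_pos: [0.5565, -0.0753, 0.0413]
eef_rot: [-179.9, -0.0, -44.9]
contact_force: [-0.3, 0.7, 1.1]
gripper_width: 0.0432
gripper_force: 12.0
```

>>> jog_arm:
  deltas:
    - [[-1,0,0,-0.3,0],[-1,0,0,-0.25,0],[-1,0,0,0,0],[-1,0,0,0,0]]

```text
time_s: 8.02
tcp_pos: [0.556, -0.0753, 0.035]
eef_rot: [180.0, 0.0, -44.9]
contact_force: [-0.1, 0.0, -0.6]
gripper_width: 0.0435
gripper_force: 12.0
```

>>> jog_arm:
  deltas:
    - [[0.4,0,0,-0.05,0],[0.4,0,0,0,0],[0.4,0,0,0,0],[0.4,0,0,1.5,0],[0.4,0,0,4,0],[0.4,0,0,5,0],[0.4,0,0,5,0],[0.4,0,0,5,0]]

```text
time_s: 9.02
tcp_pos: [0.5556, -0.0755, 0.2427]
eef_rot: [-179.9, -0.1, -44.9]
contact_force: [1.0, 0.2, -0.4]
gripper_width: 0.0617
gripper_force: 0.0
```

>>> jog_arm:
  deltas:
    - [[0,-2,4,3.5,-0.1],[0,-2,4,3,-0.1],[0,-2,2,0,-0.1],[0,0,0,0,0],[0,0,0,0,0]]

```text
time_s: 9.65
tcp_pos: [0.496, 0.0245, 0.3054]
eef_rot: [-179.9, -0.0, -62.0]
contact_force: [0.2, -0.8, 0.1]
gripper_width: 0.0437
gripper_force: 0.0
```

```bash
python3 cap.py w5; python3 - <<'E'
from meas import *
im=cv2.imread('pics/w5.png');print(r.get_state()['tcp_pos'],r.get_state()['eef_rot'])
cv2.imwrite('pics/w5b.png',cv2.convertScaleAbs(im,alpha=1.2))
E
```

```text
red [451. -24.]
pad [317. 110.]
bar [220. 346.]
[0.49610575 0.02430995 0.30492076] [-1.79984130e+02 -1.10599726e-02 -6.20546694e+01]
```

View pics/w5b.png

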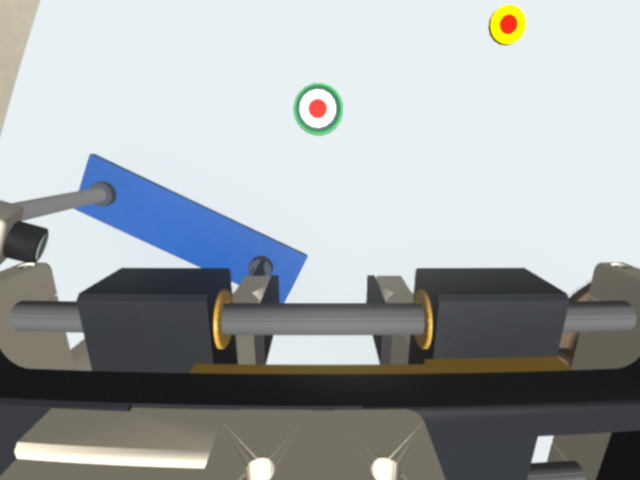

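The disc lies centred on the pad at (318,108). Next I'll look at the bar from above, from two places.

>>> jog_arm:
  deltas:
    - [[0,0.4,4.4,0,-0.06],[0,0.4,4.4,0,-0.06],[0,0.4,4.4,0,-0.06],[0,0.4,4.4,0,-0.06],[0,0.4,0,0,-0.05],[0,0,0,0,0],[0,0,0,0,0]]

```text
time_s: 10.58
tcp_pos: [0.5161, 0.1999, 0.3043]
eef_rot: [180.0, -0.0, -78.7]
contact_force: [-0.1, -0.8, 0.3]
gripper_width: 0.0439
gripper_force: 0.0
```

```bash
python3 cap.py w6; python3 - <<'E'
from h import *
print(r.get_state()['tcp_pos'],r.get_state()['eef_rot'])
E
```

```text
red [ 431. -217.]
pad [336. -41.]
bar [320. 158.]
[0.51613692 0.19987051 0.30447869] [ 1.79985238e+02 -1.08519709e-02 -7.87206729e+01]
```

>>> jog_arm:
  deltas:
    - [[0,2,2.5,0,0],[0,2,2.5,0,0],[0,0,0,0,0],[0,0,0,0,0]]

```text
time_s: 11.12
tcp_pos: [0.5557, 0.2499, 0.3044]
eef_rot: [180.0, -0.0, -78.7]
contact_force: [-0.6, 0.0, 0.8]
gripper_width: 0.0438
gripper_force: 0.0
```

```bash
python3 cap.py w7; python3 - <<'E'
from meas import *
np.set_printoptions(precision=4,suppress=True)
s=r.get_state();print(s['tcp_pos'],s['eef_rot'])
R=[]
for n in('w6','w7','w5'):
    im=cv2.imread(f'pics/{n}.png');ci=json.load(open(n+'.json'))
    bl=masks(im)[2]; pts=np.array([onz(ci,u,v,.01)[:2] for v,u in np.argwhere(bl)[::5]],np.float32)
    if len(pts): print(n,'plate',cv2.minAreaRect(pts))
    if n=='w5': continue
    hsv=cv2.cvtColor(im,cv2.COLOR_BGR2HSV);m=cv2.inRange(hsv,(5,150,90),(18,255,255))
    u,v=map(int,proj(ci,(.53,.137,.216)));q=np.zeros_like(m);q[max(v-60,0):v+60,max(u-60,0):u+60]=m[max(v-60,0):v+60,max(u-60,0):u+60]
    c=max(cv2.findContours(q,0,2)[0],key=cv2.contourArea);rc=cv2.minAreaRect(c);print(n,rc,cv2.contourArea(c))
    b=cv2.boxPoints(rc);W=np.array([onz(ci,*p,.216)[:2] for p in b],np.float32);print('world',cv2.minAreaRect(W)); R.append((ci,rc[0]))
print(tri(ray(R[0][0],*R[0][1]),ray(R[1][0],*R[1][1])))
c=np.hstack([cv2.resize(cv2.imread(f'pics/w{i}.png'),(400,300)) for i in(6,7)])
cv2.imwrite('pics/w67.png',cv2.convertScaleAbs(c,alpha=1.2))
E
```

```text
red [ 474. -248.]
pad [380. -82.]
bar [393.  95.]
[0.5557 0.2499 0.3047] [179.9956   0.0025 -78.7267]
w6 plate ((0.6347277760505676, 0.13888883590698242), (0.30710369348526, 0.07837636023759842), 1.6533726453781128)
w6 ((320.0, 156.5), (67.0, 20.0), 90.0) 1221.0
world ((0.5302726030349731, 0.13617080450057983), (0.013365454971790314, 0.04277368262410164), 11.242809295654297)
w7 plate ((0.6348089575767517, 0.13906538486480713), (0.30742597579956055, 0.07852751761674881), 1.6291141510009766)
w7 ((393.6920471191406, 90.48689270019531), (26.252836227416992, 73.86930847167969), 2.436648368835449) 1763.5
world ((0.5320738554000854, 0.13720256090164185), (0.016964558511972427, 0.044183921068906784), 10.7296142578125)
w5 plate ((0.6348151564598083, 0.13804280757904053), (0.30665498971939087, 0.07888539135456085), 1.4940544366836548)
(array([0.5307, 0.1356, 0.2082]), np.float64(0.0009581315747708575))
```

View pics/w67.png

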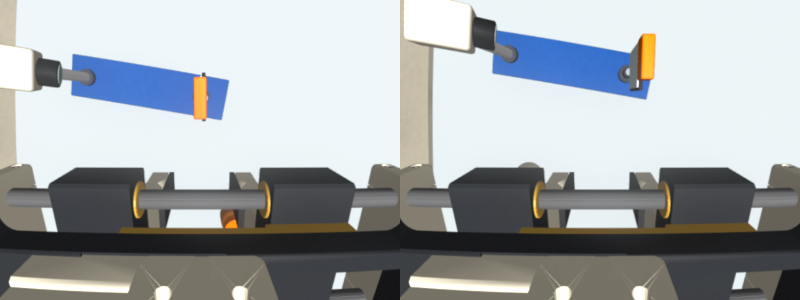

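The bar shows at (400,195) full scale in w6 and (787,116) in w7. It is at (0.5305, 0.1362) with its top at about 0.21 and its thickness axis at 11.4°, and the station's azimuth is 1.6°. The target mirror turn is about 0.913 rad.

>>> jog_arm:
  deltas:
    - [[0,-0.8,-3.8,0,0],[0,-0.8,-3.8,0,0],[0,-0.9,-3.8,0,0],[0,0,0,-3,0],[0,0,0,-2,0],[0,0,0,0,0],[0,0,0,0,0]]

```text
time_s: 12.05
tcp_pos: [0.5313, 0.1366, 0.2558]
eef_rot: [-179.9, 0.0, -78.7]
contact_force: [1.2, -0.1, -0.5]
gripper_width: 0.0436
gripper_force: 0.0
```

>>> jog_arm:
  deltas:
    - [[0,0,0,-2.5,0],[0,0,0,-1.5,0],[0,0,0,-1,0],[0,0,0,0,0],[0,0,0,0,0]]

```text
time_s: 12.68
tcp_pos: [0.5314, 0.1368, 0.2052]
eef_rot: [-180.0, 0.0, -78.7]
contact_force: [0.5, -0.4, -0.7]
gripper_width: 0.0437
gripper_force: 0.0
```

>>> jog_arm:
  deltas:
    - [[-1,0,0,0,0],[-1,0,0,0,0],[-1,0,0,0,0],[-1,0,0,0,0],[-1,0,0,0,0],[-1,0,0,0,0]]
  force: 20

```text
time_s: 13.42
tcp_pos: [0.5302, 0.1364, 0.2045]
eef_rot: [179.9, -0.0, -78.7]
contact_force: [-5.9, 0.5, 4.8]
gripper_width: 0.0157
gripper_force: 20.0
```

>>> jog_arm:
  deltas:
    - [[-1,0,0,0,-0.1],[-1,0,0,0,-0.1],[-1,0,0,0,-0.1],[-1,0,0,0,-0.1],[-1,0,0,0,-0.1],[-1,0,0,0,-0.1],[-1,0,0,0,-0.1],[-1,0,0,0,-0.1]]

```text
time_s: 14.42
tcp_pos: [0.5303, 0.1369, 0.2045]
eef_rot: [179.9, -0.0, -124.7]
contact_force: [-5.9, 1.9, 4.4]
gripper_width: 0.015
gripper_force: 20.0
```

>>> jog_arm:
  deltas:
    - [[-1,0,0,0,-0.07],[-1,0,0,0,-0.038],[-1,0,0,0,0],[-1,0,0,0,0],[-1,0,0,0,0],[-1,0,0,0,0]]

```text
time_s: 15.18
tcp_pos: [0.5303, 0.1369, 0.2045]
eef_rot: [179.9, -0.0, -130.7]
contact_force: [-6.2, 1.7, 4.7]
gripper_width: 0.0151
gripper_force: 20.0
```

```bash
python3 - <<'E'
from h import *
s=r.get_state();print(s['moment'],s['eef_rot'],s['contact_force'])
cs=[];
for n,(x0,y0,x1,y1) in {'scene':(240,220,400,340),'side':(210,170,370,360)}.items():
    im=r.capture(n);cv2.imwrite(f'pics/{n}9.png',im);c=im[y0:y1,x0:x1];cs.append(cv2.resize(c,None,fx=2.4,fy=2.4,interpolation=2))
h=max(c.shape[0] for c in cs)
cv2.imwrite('pics/fin.png',cv2.convertScaleAbs(np.hstack([cv2.copyMakeBorder(c,0,h-c.shape[0],0,0,0) for c in cs]),alpha=1.5))
E
```

```text
[0.92553978 2.31439958 0.03910004] [ 1.79939702e+02 -1.33546081e-02 -1.30739651e+02] [-6.16308615  1.66008537  4.7460917 ]
```

View pics/fin.png

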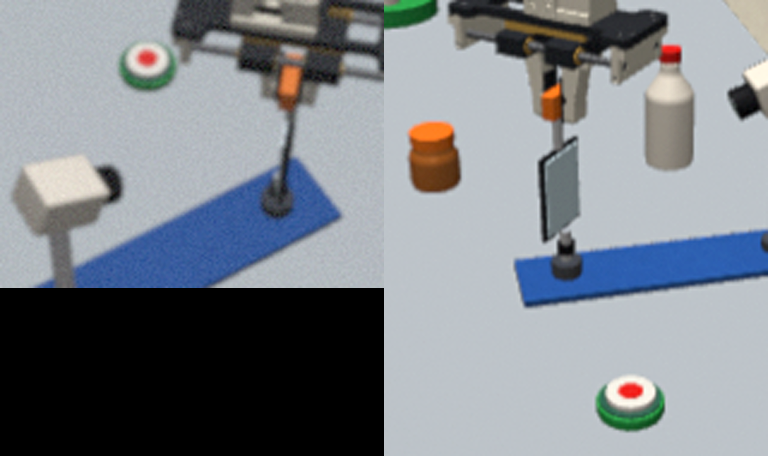

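The mirror has turned and the bar is in the grip. Disc on the pad is at (630,391) in the crop. I'll check the mirror's angle from its frame's top corners in the side view, (541,158) and (578,139), against the prediction.

```bash
python3 - <<'E'
from h import *
d=r.camera_info('side')
f=lambda x,y:(210+(x-384)/2.4,170+y/2.4)
for a,b,z in (((541,158),(578,139),.15),((542,240),(578,219),.064)):
    A,B=onz(d,*f(*a),z),onz(d,*f(*b),z);v=B-A;print(A,B,np.linalg.norm(v),'normal az',np.degrees(np.arctan2(v[1],v[0]))-90)
# predicted mirror-plane px for m values: slope of the top edge in crop px
for m in(.8,.913,1.0):
    az=np.radians(1.62)+.175-m;t=np.array([-np.sin(az),np.cos(az),0])
    p=[np.array(proj(d,np.array([.5305,.1365,z])+s*.03*t)) for z in(.15,.064) for s in(-1,1)]
    print(m,[(np.round((q-[210,170])*2.4+[384,0],1)).tolist() for q in p])
E
```

```text
[0.50889854 0.12034317 0.15      ] [0.54937096 0.15426771 0.15      ] 0.05280995155495467 normal az -50.02980529880208
[0.50513212 0.11291873 0.064     ] [0.54574266 0.1466962  0.064     ] 0.052821712550482486 normal az -50.2482970220376
0.8 [[547.1, 161.6], [574.9, 136.1], [550.8, 239.8], [577.5, 211.8]]
0.913 [[544.0, 160.9], [577.9, 136.8], [547.8, 239.0], [580.4, 212.6]]
1.0 [[541.8, 160.2], [580.1, 137.4], [545.7, 238.2], [582.5, 213.2]]
```

Corner reading is too coarse at about 1 px, so I'll enlarge the mirror strongly and fit its edges.

```bash
python3 - <<'E'
from h import *
# average several frames for noise
A=np.mean([r.capture('side').astype(float) for _ in range(6)],0);B=np.mean([r.capture('scene').astype(float) for _ in range(6)],0)
np.savez('avg.npz',A=A,B=B)
a=A[195:305,255:310];b=B[230:320,325:390]
a=cv2.resize(np.clip(a*1.6,0,255).astype(np.uint8),None,fx=5.4,fy=5.4,interpolation=2);b=cv2.resize(np.clip(b*1.6,0,255).astype(np.uint8),None,fx=6,fy=6,interpolation=2)
h=max(a.shape[0],b.shape[0]);pd=lambda c:cv2.copyMakeBorder(c,0,h-c.shape[0],0,10,0)
c=np.hstack([pd(a),pd(b)]);print(c.shape);cv2.imwrite('pics/z.png',c)
E
```

```text
(594, 707, 3)
```

View pics/z.png

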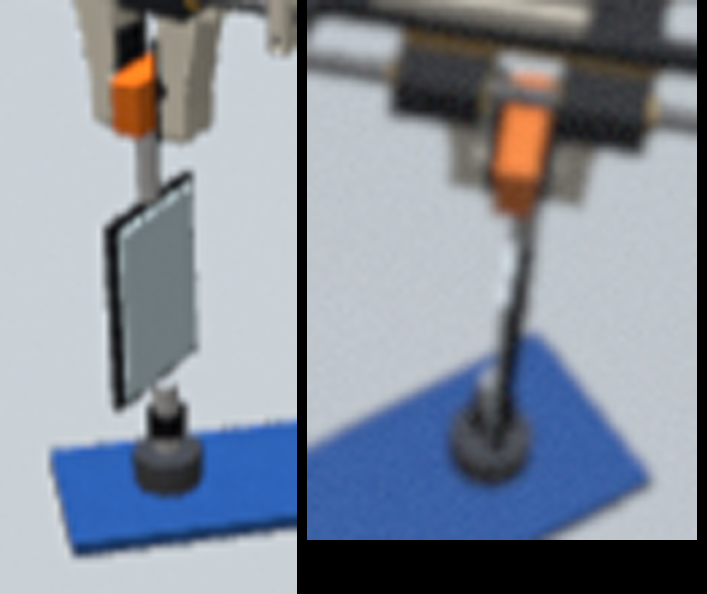

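In the enlargement the silver face's corners are at about (121,233), (193,180), (122,398) and (196,350). The dark band on the left is the frame's thickness, which spoiled the earlier reading. The scene view sees the mirror nearly edge-on, as expected near 0.91 rad.

```bash
python3 - <<'E'
from h import *
from scipy.optimize import least_squares
d=r.camera_info('side')
obs=np.array([(121,233),(193,180),(122,398),(196,350)])/5.4+[255-.4,195-.4]
def pr(p):
    m,du,dv,w=p;az=np.radians(1.62)+.175-m;t=np.array([-np.sin(az),np.cos(az),0])
    return np.array([proj(d,np.array([.5305,.1365,z])+s*w*t) for z in(.148,.066) for s in(-1,1)])+[du,dv]
for w in(.026,.028,.030):
    s=least_squares(lambda q:(pr([*q,w])-obs).ravel(),[.9,0,0]);J=s.jac;print(w,s.x,s.cost,np.sqrt(np.linalg.inv(J.T@J)[0,0])*.4)
q=least_squares(lambda q:(pr(q)-obs).ravel(),[.9,0,0,.028],x_scale=[.1,1,1,.01]);print(q.x)
# scene: edge-on direction
c=r.camera_info('scene')
for m in(.8,.913,1.0):
    az=np.radians(1.62)+.175-m;t=np.array([-np.sin(az),np.cos(az),0])
    print(m,[np.round((np.array(proj(c,np.array([.5305,.1365,.203])+s*.022*t))-[325,230])*6+[307,0]).tolist() for s in(-1,1)])
E
```

```text
0.026 [ 0.98535312 -0.5566999   0.31532364] 1.1470502251852455 0.021610538492454943
0.028 [ 0.94691277 -0.54200725  0.29880237] 1.0163572500031903 0.019667871136187606
0.03 [ 0.91223344 -0.52734348  0.2807395 ] 1.7632820228611412 0.018045946294582282
[ 0.96018189 -0.54725139  0.30487943  0.02728607]
0.8 [[518.0, 93.0], [513.0, 195.0]]
0.913 [[525.0, 94.0], [506.0, 194.0]]
1.0 [[531.0, 95.0], [500.0, 193.0]]
```

The side view gives 0.95 ± 0.02, the bar in the scene view about 0.89, and the arm's own turn 0.913. All are within the ±0.05 tolerance, so I'm handing in.

```bash
python3 -c "
from plant import r
s=r.get_state();print(s['time_s'],s['gripper_force']);print(r.close_job())"
```

```text
15.875 19.981782138347626
the job is handed in; nothing more can be done
None
```

I laid the red-dotted disc flat, dot up, centred on the pad and let go, then turned the mirror to about 0.91 rad (estimates 0.89–0.95, tolerance about ±0.05) and handed in at 15.9 s with the bar still gripped at 20 N; the hand-in returned no verdict.

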